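Take the coffee brewer apart and put it away

TASK

The rinsed and dried coffee brewer is still stacked on the kitchen scale. Take it apart from the top, one piece at a time: first stand the steel press in the blue dish, then seat the white dripper on the terracotta drip cup, then stand the glass pitcher on the round cork trivet with its whole foot on the cork, and last cover the pitcher with its wooden lid, plug in the mouth. Set the pieces down upright, without dropping the pitcher or the dripper or tipping them over, and leave the orange scoop, the green mug and the steel kettle where they stand.

Things in the scene. Friction and masses are not known exactly. Their poses are not given: they have to be found in the camera images.
- press_c (a point): Press standing loose in the dripper: steel disc 44 mm across, 5 thick, thin stem, black grip 14 mm across from 50 to 80 mm above the disc's underside; 80 mm tall, 90 g. Point on the axis half-way up (40 mm); z up along the stem. In the dripper it has 5 mm clearance all round, and the grip begins 1 mm above the dripper's rim.
- dripper_c (a point): White ceramic dripper, 300 g: chamber 62 mm across on a flange 92 mm across, 5 thick; below it a tapered outlet 40 mm across, 8 long. Chamber rim 59 mm above the flange's underside, inner floor 10 mm above it. Point on the axis 32 mm above the flange's underside; z up. At the start the flange lies on the pitcher's rim, outlet in its mouth.
- pitcher_c (a point): Glass pitcher, 125 mm tall, 380 g: foot 80 mm across, belly 110, straight neck 60 mm across (grip there) from 87 to 125 mm up, cork sleeve, mouth 52 mm inside. Handle along -x reaches 83 mm from the axis, its top 81 mm up. Point on the axis 62.5 mm above the foot, as far below the rim; z up. It starts on a black and steel scale, foot 22 mm above the counter.
- lid_c (a point): Pitcher's wooden lid, 38 mm tall, 60 g: tapered cork plug 10 mm long (32 widening to 42 mm across), dark plate 66 mm across from 10 to 16 mm up, knob 22 mm across from 16 to 38 mm. Point on the axis half-way up, 19 mm above the plug's foot; z up. It starts on the counter, plug down; on the pitcher the point is 9 mm above the rim.
- dish: Place of the press: blue ceramic dish 106 mm across and 14 mm tall, fixed; flat inner floor about 76 mm across, 5 mm above the counter. Origin at the centre of its underside, on the counter; z is up.
- dripcup: Place of the dripper: terracotta drip cup, open, 84 mm across outside and 72 mm inside at the rim, 30 mm tall, fixed. The dripper's flange rests on its rim with the outlet inside. Origin at the centre of its underside, on the counter; z is up.
- trivet: Place of the pitcher: round cork trivet 130 mm across, 8 mm thick, with a dark ring line, fixed. Origin at the centre of its underside, on the counter; z is up.
- scoop: Bystander: orange plastic measuring scoop, 104 mm long, 30 mm tall, bowl 42 mm across, light. Origin on the counter midway along its length; the centre of the bowl lies 31 mm along its +x, the flat handle reaches 52 mm along -x.
- mug: Bystander: dark green mug, 80 mm across, 92 mm tall, with a handle along its +y to 77 mm from the axis. Origin at the centre of its underside, on the counter.
- kettle: Bystander: brushed steel kettle on the black glass hob (4 mm thick), 156 mm across, 169 mm tall; spout along its +x to 150 mm, black handle along -x to 141 mm from the axis. Origin at the centre of its underside, 4 mm above the counter.
There are look-alikes about, which are no part of the job. What is shaped like the part that bears dripper_c but red or yellow is not meant. What is shaped like the part that bears lid_c but turquoise is not meant.

How it is judged:
On the way, in this order (a step that is already met when the one before it is completed fails the run):
1. the press stands in the blue dish, let go (horizontal distance between press_c and dish below 0.018 m and z of press_c in the frame of dish between 0.039 and 0.051 m and angle between press_c's own z axis and vertical below 0.12 rad and contact force between the fingers and press below 0.2 N), for 0.2 s.
2. the dripper sits on the drip cup, let go (horizontal distance between dripper_c and dripcup below 0.018 m and z of dripper_c in the frame of dripcup between 0.057 and 0.067 m and angle between dripper_c's own z axis and vertical below 0.08 rad and contact force between the fingers and dripper below 0.2 N), for 0.2 s.
3. the pitcher stands on the cork trivet, let go (horizontal distance between pitcher_c and trivet below 0.023 m and z of pitcher_c in the frame of trivet between 0.0655 and 0.0755 m and angle between pitcher_c's own z axis and vertical below 0.08 rad and contact force between the fingers and pitcher below 0.2 N), for 0.2 s.
4. the lid closes the pitcher's mouth, let go (horizontal distance between lid_c and pitcher_c below 0.01 m and z of lid_c in the frame of pitcher_c between 0.0665 and 0.0765 m and angle between lid_c's own z axis and vertical below 0.1 rad and contact force between the fingers and lid below 0.2 N), for 0.2 s.
At the end, for the whole second after the job is handed in: Press upright on the dish floor (axis within 18 mm of its centre), dripper flange flat on the drip cup rim (within 18 mm), pitcher upright, whole foot on the cork trivet (within 23 mm), lid flat on the pitcher, plug in its mouth (within 10 mm); all let go and at rest (all of step 1 and all of step 2 and all of step 3 and all of step 4 and linear speed of each of press, dripper, pitcher, lid below 0.02 m/s and angular speed of each of press, dripper, pitcher, lid below 0.2 rad/s); the robot touches nothing.
It fails at once if the pitcher or the dripper is tipped over (angle between pitcher_c's own z axis and vertical above 0.7 rad or angle between dripper_c's own z axis and vertical above 0.9 rad).
It fails at once if the pitcher or the dripper falls (moves faster than 0.5 m/s with no finger on it) ((contact force between the fingers and pitcher below 0.2 N and linear speed of pitcher above 0.5 m/s) or (contact force between the fingers and dripper below 0.2 N and linear speed of dripper above 0.5 m/s)).
It fails at once if the scoop, the mug or the kettle is shifted by more than 25 mm (distance of any of scoop, mug, kettle from where it was at the start of the episode above 0.025 m).
It also fails if it takes over 128 s, if anything falls off the work surface, if the arm or the gripper's body presses on something with over 40 N, if the wrist force passes 120 N, or if a joint passes its speed limit or range.

ROBOT

A 7-joint arm with a two-finger parallel gripper is mounted at the origin on the work surface. World frame = base frame: x ahead of the robot, y to its left, z up, the work surface at z = 0. Lengths are in m, angles in rad, forces in N, time in s.
With the tool pointing down it reaches from about 0.4 to 0.85 m from the base axis. Payload 4.5 kg.
Tool frame: the origin (TCP) lies between the finger pads; the fingertips stand 19 mm ahead of it and the grasp point (between the pads) is the TCP (r.tips_ahead is the distance from the TCP to the fingertips, in m); z points along the fingers, y is the line along which they close (so a half turn about z gives the same grasp; the last joint's range is limited). The gripper opens to 88 mm and grips with 3 to 60 N. Pads are 18 mm wide; open, the fingers measure 123 mm over their backs; the gripper's body (75 mm by 187 mm) begins 45 mm behind the grasp point.
Start: joints at [1.163, 0.689, -0.195, 1.565, 0.157, 0.902, -0.215], TCP at [0.267, -0.565, 0.258] pointing down, gripper open.
Joint ranges: [-3.01, 3.01], [-0.46, 2.08], [-1.47, 1.51], [0.13, 2.56], [-1, 4.14], [0.04, 2.09], [-2.66, 2.66]. Speed limits (rad/s): [2.57, 2.57, 3.14, 3.14, 3.14, 3.14, 3.14].

INTERFACE

Orientations are given as a unit quaternion [x, y, z, w].
In Python, from plant import r, cams, models gives the robot as it stands. The module is installed in compiled form; this text tells all that it offers.
- The arm moves only by the tool jog_arm, never from a script. Its arguments are lists of equal length, an entry for each row: "turn": the turn, a rotation vector about the tool's x, y, z in rad, a list of three; "translation": the shift along the tool's x, y, z in m, a list of three; "grip": the closure, from 0 (fully open) to 1 (shut). In form: {"turn": [[ax, ay, az], ...], "translation": [[tx, ty, tz], ...], "grip": [grip, ...]}. A call has 1 to 20 rows; each row is the pose to reach, as a shift and turn from the pose commanded when the call began, along the tool's axes at that moment; what a row does not reach only later rows make up. A row lasts 1/8 s, in which the tool goes at most 62.5 mm and 10.7 degrees, less where a joint would pass 70% of its speed; a pose out of reach is approached as far as the arm can. A call with a gripper value outside its range is refused whole. The fingers move at their own pace and stop on an object; "force" is the grip in N (left out, the last holds). Time passes only in rows, so rows that repeat a pose let the fingers close. It gives the time, the measured TCP pose, the force, the opening and the grip force at its end, in the units of the state.
- r.get_state(): the state, without advancing time (a new reading comes with each control period).
- cams.snapshot(name): name is "side" or "top"; returns the picture (384x512x3 uint8, red, green, blue); there is no depth.
- cams.camera_params(name): a dict with "fx", "fy", "cx", "cy" (pixels), "eye" and "orientation" of the camera in the world. Camera axes: x right, y up, looking along -z (the intrinsics and any distortion apply to the point x, -y, -z); pixel columns grow to the right and rows downward; lengths in m; the calibration is good to about 2 mm. A picture is of the moment at which its call begins. camera_params takes no time and is no camera call.
- r.finish_job(): hands the job in; it is judged then, once.
Trained networks look in the newest picture that a camera, given by its name, has taken for a name from the list of things; names that differ only in an ending like _2 or _b are one class to them, and where a whole thing is asked for, a point or a joint stands for the part that bears it (a point fixed in the world has none). Each returns a list of dicts, best first, with "p" (0 to 1); they miss things now and then, are a little off and sometimes report something else, mostly with a low value. They report only what shows in the picture. A call takes as long as a camera call. They do not tell look-alikes from the thing itself.
- models.find_in(camera, name): "position" ([x, y, z] in m, in world coordinates, good to about 4 mm: the middle of the surface that is visible of it).
- models.masks_of(camera, name): "pixels" (384x512 bool, what is visible of it).
- models.place_of(camera, name): "position" ([x, y, z] in m, in world coordinates, good to about 4 mm: a listed point, or the origin of a listed thing).
The state is a dict: "clock": time; "q": joint angles; "qd": joint speeds; "joint_torque": joint torques, N m; "tool_pos": TCP position; "eef_rot": TCP orientation; "contact_force": force on the tool from outside, world axes, zero at the start; "moment": the same for the moment, N m; "opening": opening from 0.0 (shut) to 1.0 (fully open); "finger_force": force on a finger pad.
Only numpy, scipy, OpenCV 4.12 (cv2) and the standard library are available. Lean on these libraries where they do the work, as an engineer would, in place of code of your own. Each camera call takes 0.05 s, during which the arm holds its last target. There are 200 camera calls.

## Working session

There is one attempt and no reset: what is moved stays moved. The work goes in short steps, Python scripts to look and compute and a tool call to move; the robot and the scene stay as the last step left them, time stands still between calls to the robot, and variables do not carry over. Pictures are saved under pics/ and viewed, at most 14 in all, crops included, and the job is handed in when it is done.

Besides the shell and the picture viewer there is one more tool, called after ">>>" by a JSON object that holds its "name" and its "arguments", one argument or row to a line. jog_arm: Moves the arm, as the interface text tells. Its arguments: {"type":"object","properties":{"turn":{"type":"array"},"translation":{"type":"array"},"grip":{"type":"array"},"force":{"type":"number"}},"required":["turn","translation","grip"]}

```bash
mkdir -p pics; cat > h.py <<'E'
from plant import r,cams,models
import numpy as np,cv2
from scipy.spatial.transform import Rotation as R
def proj(cam,P):
    c=cams.camera_params(cam);p=R.from_quat(c["orientation"]).inv().apply(np.array(P)-c["eye"])
    return c["cx"]+c["fx"]*p[0]/-p[2], c["cy"]+c["fy"]*-p[1]/-p[2]
def ray(cam,u,v,z):
    c=cams.camera_params(cam);d=R.from_quat(c["orientation"]).apply([(u-c["cx"])/c["fx"],-(v-c["cy"])/c["fy"],-1])
    e=np.array(c["eye"]);return e+d*(z-e[2])/d[2]
def snap(cam,fn,crop=None,s=1.5):
    im=cams.snapshot(cam)[:,:,::-1]
    if crop: a,b,c,d=crop;im=im[b:d,a:c]
    cv2.imwrite("pics/"+fn,cv2.resize(im,None,fx=s,fy=s,interpolation=cv2.INTER_CUBIC))
E
python3 - <<'E'
from h import *
np.set_printoptions(precision=3,suppress=True)
for c in("top","side"):
    snap(c,c+"0.png"); print(c,cams.camera_params(c))
    for n in("press_c","dripper_c","pitcher_c","lid_c","dish","dripcup","trivet","scoop","mug","kettle"):
        for d in models.place_of(c,n)[:3]: print(n,np.array(d["position"]),round(d["p"],2),np.round(proj(c,d["position"])))
s=r.get_state();print(s)
E
```

```text
top {'fx': 497.4699950624794, 'fy': 497.4699950624794, 'cx': 254.31633790753187, 'cy': 189.37335546485573, 'eye': array([ 0.292, -0.002,  1.571]), 'orientation': array([-0.059,  0.058,  0.709, -0.7  ])}
press_c [0.458 0.012 0.192] 0.75 [249. 212.]
press_c [ 0.553 -0.453  0.002] 0.7 [395. 188.]
dripper_c [0.256 0.268 0.037] 0.76 [166. 285.]
dripper_c [0.459 0.014 0.177] 0.71 [248. 212.]
dripper_c [ 0.786 -0.106  0.039] 0.68 [286. 116.]
pitcher_c [0.453 0.016 0.086] 0.61 [248. 218.]
lid_c [ 0.633 -0.172  0.018] 0.85 [307. 163.]
lid_c [0.455 0.007 0.181] 0.7 [251. 213.]
lid_c [ 0.432 -0.201 -0.002] 0.67 [317. 227.]
dish [ 0.629  0.26  -0.004] 0.64 [172. 168.]
dripcup [ 0.436 -0.2    0.001] 0.9 [317. 225.]
trivet [0.435 0.26  0.   ] 0.66 [171. 228.]
scoop [0.622 0.031 0.002] 0.58 [243. 169.]
mug [ 0.457  0.439 -0.004] 0.73 [116. 222.]
mug [ 0.632 -0.169  0.017] 0.64 [306. 164.]
kettle [ 0.554 -0.454  0.003] 0.71 [395. 187.]
kettle [ 0.432 -0.205 -0.003] 0.31 [319. 227.]
side {'fx': 438.22512529615943, 'fy': 438.22512529615943, 'cx': 255.32879510576646, 'cy': 188.45530199503455, 'eye': ar
[... 466 characters left out ...]
 0.436 -0.203 -0.004] 0.77 [313. 187.]
trivet [ 0.435  0.257 -0.001] 0.84 [212. 275.]
scoop [0.625 0.038 0.001] 0.71 [223. 195.]
mug [ 0.625  0.259 -0.001] 0.26 [171. 236.]
kettle [ 0.55  -0.45   0.005] 0.71 [332. 131.]
{'clock': 1.1, 'q': array([ 1.163,  0.689, -0.195,  1.565,  0.157,  0.903, -0.215]), 'qd': array([ 0.001, -0.   ,  0.001,  0.002, -0.002,  0.001, -0.   ]), 'joint_torque': array([  0.   , -52.75 ,  -1.267, -15.374,  -0.052,  -0.001,   0.   ]), 'tool_pos': array([ 0.267, -0.565,  0.258]), 'eef_rot': array([0.976, 0.219, 0.   , 0.   ]), 'contact_force': array([-0.661, -0.509, -0.395]), 'moment': array([ 0.032, -0.02 , -0.026]), 'finger_force': 0.0, 'opening': 0.999197479977305}
```

View pics/top0.png

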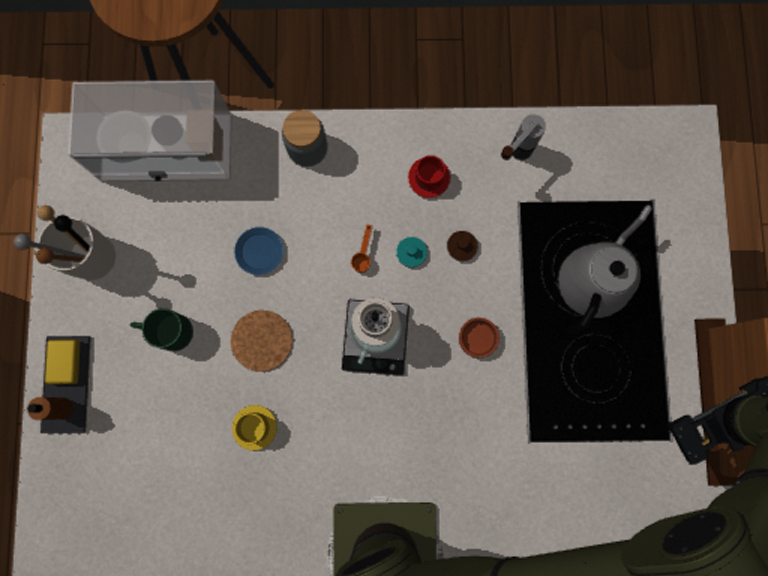

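View pics/side0.png

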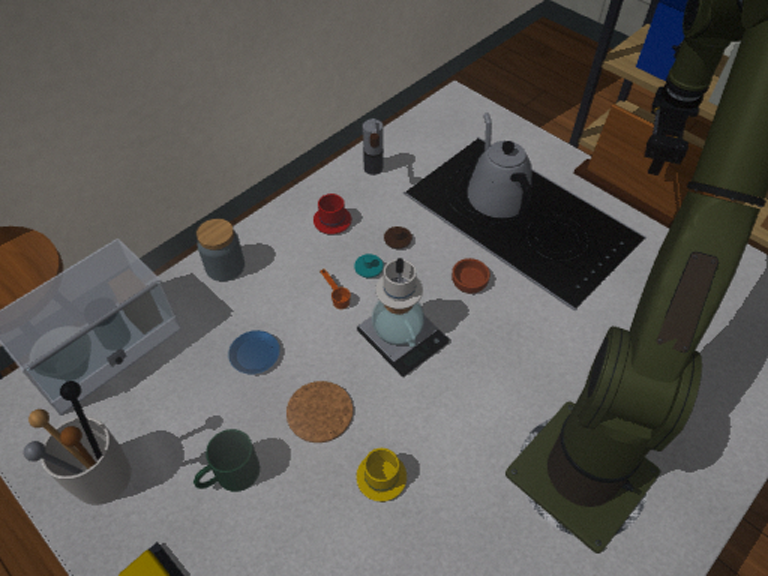

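Both views show the white dripper stack on the scale at (250,213) top px and (265,190) side px. The red cup-and-saucer is at (287,118) and the yellow one at (169,285), both look-alikes. The dark brown lid is at (308,164), with the turquoise look-alike at (275,168). The dish is at (173,167), the trivet at (174,227) and the drip cup at (319,225).

Candidates for the press and dripper: white (250,213), red and yellow. For the lid: brown (308,164) and turquoise. I choose white and brown, and check them in a close crop with the estimates overlaid.

```bash
python3 - <<'E'
from h import *
P=[([.457,.0155,z],n) for z,n in((.206,'rim'),(.237,'top'),(.152,'fl'))]+[([.6325,-.172,.038],'lid'),([.436,-.2015,.03],'cup')]
out=[]
for c,box in(("top",(225,145,345,245)),("side",(225,140,345,240))):
    im=cams.snapshot(c)[:,:,::-1][box[1]:box[3],box[0]:box[2]]
    im=cv2.resize(im,None,fx=3.3,fy=3.3,interpolation=cv2.INTER_CUBIC)
    rings=[(.457,.0155,.206,.031),(.457,.0155,.152,.046),(.6325,-.172,.016,.033),(.436,-.2015,.03,.042),(.457,.0155,.237,.007)]
    for x,y,z,q in rings:
        pts=np.array([proj(c,[x+q*np.cos(t),y+q*np.sin(t),z]) for t in np.linspace(0,6.28,40)])
        cv2.polylines(im,[np.int32((pts-box[:2]+.5)*3.3)],True,(0,255,0),1)
    out.append(im)
cv2.imwrite("pics/c1.png",np.hstack(out))
E
```

```text
(no output)
```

View pics/c1.png

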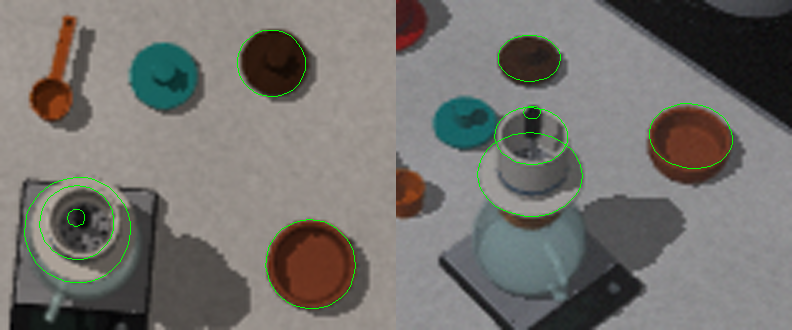

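The crop confirms the choice: the white dripper with the black press grip, and the brown lid, match the projected rings. In the top view the dripper sits about 3 mm nearer and to the right. Moving now.

>>> {"name": "jog_arm", "arguments": {
  "turn": [
    [0, 0, 0],
    [0, 0, 0.442],
    [0, 0, 0.442],
    [0, 0, 0.442],
    [0, 0, 0.442],
    [0, 0, 0.442],
    [0, 0, 0.442],
    [0, 0, 0.442],
    [0, 0, 0.442],
    [0, 0, 0.442],
    [0, 0, 0.442],
    [0, 0, 0.442],
    [0, 0, 0.442],
    [0, 0, 0.442],
    [0, 0, 0.442]
  ],
  "translation": [
    [0, 0, -0.05],
    [0.4187, -0.4436, -0.07],
    [0.4187, -0.4436, -0.07],
    [0.4187, -0.4436, -0.07],
    [0.4187, -0.4436, -0.07],
    [0.4187, -0.4436, -0.07],
    [0.4187, -0.4436, -0.07],
    [0.4187, -0.4436, -0.07],
    [0.4187, -0.4436, -0.07],
    [0.4187, -0.4436, -0.07],
    [0.4187, -0.4436, -0.07],
    [0.4187, -0.4436, -0.07],
    [0.4187, -0.4436, -0.07],
    [0.4187, -0.4436, -0.07],
    [0.4187, -0.4436, -0.07]
  ],
  "grip": [0.5, 0.5, 0.5, 0.5, 0.5, 0.5, 0.5, 0.5, 0.5, 0.5, 0.5, 0.5, 0.5, 0.5, 0.5],
  "force": 15
}}

```text
clock: 3.08
tool_pos: [0.4558, 0.0137, 0.3277]
eef_rot: [1.0, -0.001, -0.0, 0.0]
contact_force: [-0.1, -0.2, -0.6]
opening: 0.498
finger_force: 0.0
```

>>> {"name": "jog_arm", "arguments": {
  "turn": [
    [0, 0, 0],
    [0, 0, 0],
    [0, 0, 0],
    [0, 0, 0],
    [0, 0, 0],
    [0, 0, 0],
    [0, 0, 0],
    [0, 0, 0],
    [0, 0, 0],
    [0, 0, 0],
    [0, 0, 0]
  ],
  "translation": [
    [0, 0, 0.04],
    [0, 0, 0.07],
    [0, 0, 0.09],
    [0, 0, 0.099],
    [0, 0, 0.099],
    [0, 0, 0.099],
    [0, 0, 0.099],
    [0, 0, 0.099],
    [0, 0, 0.099],
    [0, 0, 0.099],
    [0, 0, 0.099]
  ],
  "grip": [0.5, 0.5, 0.5, 0.5, 0.5, 1, 1, 1, 1, 1, 1],
  "force": 15
}}

```text
clock: 4.45
tool_pos: [0.4562, 0.015, 0.2288]
eef_rot: [1.0, -0.0, 0.0, 0.0]
contact_force: [0.4, -0.5, 0.6]
opening: 0.15
finger_force: 14.9
```

```bash
python3 - <<'E'
from h import *
snap("side","s1.png",(205,110,325,220),4); s=r.get_state(); print(s["tool_pos"],s["opening"]*88)
E
```

```text
[0.45614613 0.01500957 0.22878301] 13.526548063930294
```

View pics/s1.png

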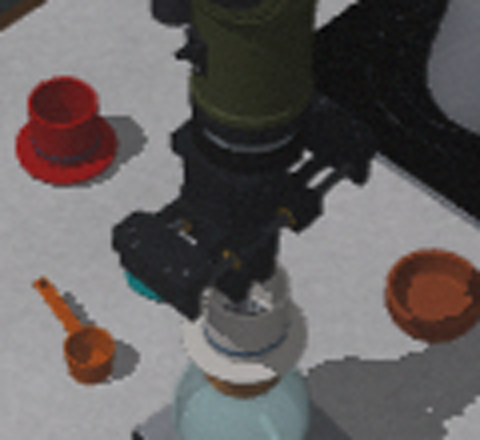

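The fingers hold the press grip: the side crop shows them just above the white rim, and the opening is 13.5 mm. Lift it and carry it over the dish.

>>> {"name": "jog_arm", "arguments": {
  "turn": [
    [0, 0, 0],
    [0, 0, 0],
    [0, 0, 0],
    [0, 0, 0],
    [0, 0, 0],
    [0, 0, 0],
    [0, 0, 0],
    [0, 0, 0],
    [0, 0, 0],
    [0, 0, 0],
    [0, 0, 0],
    [0, 0, 0],
    [0, 0, 0],
    [0, 0, 0],
    [0, 0, 0],
    [0, 0, 0]
  ],
  "translation": [
    [0, 0, -0.02],
    [0, 0, -0.05],
    [0, 0, -0.08],
    [0, 0, -0.09],
    [0.025, -0.035, -0.09],
    [0.05, -0.07, -0.09],
    [0.075, -0.105, -0.09],
    [0.1, -0.14, -0.09],
    [0.125, -0.18, -0.09],
    [0.15, -0.215, -0.08],
    [0.1715, -0.245, -0.05],
    [0.1715, -0.245, 0],
    [0.1715, -0.245, 0.05],
    [0.1715, -0.245, 0.08],
    [0.1715, -0.245, 0.08],
    [0.1715, -0.245, 0.08]
  ],
  "grip": [1, 1, 1, 1, 1, 1, 1, 1, 1, 1, 1, 1, 1, 1, 1, 1]
}}

```text
clock: 6.5
tool_pos: [0.6282, 0.2603, 0.1494]
eef_rot: [1.0, -0.0, 0.001, -0.0]
contact_force: [0.7, -0.3, -0.2]
opening: 0.153
finger_force: 14.9
```

```bash
python3 - <<'E'
from h import *
for c in("side","top"):
  cams.snapshot(c)
  for n in("press_c","dripper_c","pitcher_c","dish"):
    print(c,n,[(np.round(d["position"],3),round(d["p"],2)) for d in models.place_of(c,n)[:3]])
snap("side","s2.png",(110,150,230,260),4); s=r.get_state(); print(s["tool_pos"],s["opening"]*88)
E
```

```text
side press_c [(array([0.627, 0.261, 0.119]), 0.61), (array([ 0.456,  0.439, -0.   ]), 0.27)]
side dripper_c [(array([0.257, 0.262, 0.035]), 0.92), (array([ 0.788, -0.102,  0.042]), 0.79), (array([0.458, 0.015, 0.181]), 0.58)]
side pitcher_c [(array([0.454, 0.016, 0.08 ]), 0.72)]
side dish [(array([0.629, 0.26 , 0.002]), 0.89)]
top press_c []
top dripper_c [(array([0.255, 0.263, 0.037]), 0.93), (array([ 0.787, -0.108,  0.037]), 0.76), (array([0.459, 0.009, 0.175]), 0.59)]
top pitcher_c [(array([0.452, 0.012, 0.082]), 0.59)]
top dish [(array([ 0.629,  0.262, -0.003]), 0.49)]
[0.62764453 0.26001823 0.14887295] 13.31852494856181
```

View pics/s2.png

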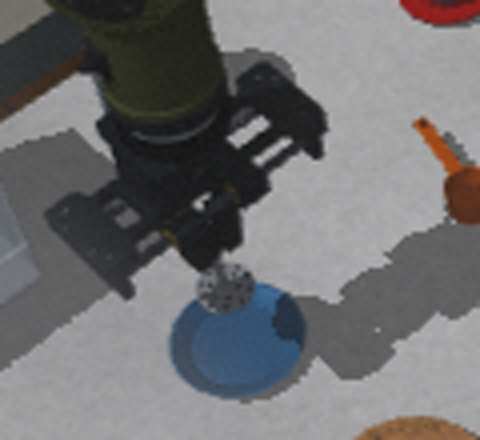

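The press hangs level above the dish: the disc is at crop (226,287) and the dish is below it at (238,338). Lower it.

>>> {"name": "jog_arm", "arguments": {
  "turn": [
    [0, 0, 0],
    [0, 0, 0],
    [0, 0, 0],
    [0, 0, 0],
    [0, 0, 0],
    [0, 0, 0],
    [0, 0, 0],
    [0, 0, 0]
  ],
  "translation": [
    [0, 0, 0.03],
    [0, 0, 0.055],
    [0, 0, 0.067],
    [0, 0, 0.07],
    [0, 0, 0.072],
    [0, 0, 0.073],
    [0, 0, 0.073],
    [0, 0, 0.073]
  ],
  "grip": [1, 1, 1, 1, 1, 1, 1, 1]
}}

```text
clock: 8.05
tool_pos: [0.6284, 0.26, 0.0768]
eef_rot: [1.0, -0.0, 0.001, -0.0]
contact_force: [-0.2, -1.1, 5.5]
opening: 0.152
finger_force: 14.9
```

>>> {"name": "jog_arm", "arguments": {
  "turn": [
    [0, 0, 0],
    [0, 0, 0],
    [0, 0, 0],
    [0, 0, 0],
    [0, 0, 0],
    [0, 0, 0],
    [0, 0, 0],
    [0, 0, 0],
    [0, 0, 0],
    [0, 0, 0],
    [0, 0, 0],
    [0, 0, 0]
  ],
  "translation": [
    [0, 0, 0],
    [0, 0, 0],
    [0, 0, 0],
    [0, 0, -0.02],
    [0, 0, -0.05],
    [0, 0, -0.1],
    [0, 0, -0.15],
    [0, 0, -0.2],
    [0, 0, -0.22],
    [-0.05, 0.07, -0.22],
    [-0.1, 0.14, -0.22],
    [-0.1, 0.14, -0.22]
  ],
  "grip": [0.7, 0.6, 0.6, 0.6, 0.6, 0.6, 0.6, 0.6, 0.3, 0, 0, 0]
}}

```text
clock: 9.55
tool_pos: [0.5261, 0.1176, 0.2972]
eef_rot: [1.0, -0.001, 0.001, 0.0]
contact_force: [1.3, 0.4, 0.4]
opening: 0.83
finger_force: 0.0
```

```bash
python3 - <<'E'
from h import *
for c in("side","top"):
  cams.snapshot(c)
  for n in("press_c","dripper_c"):
    print(c,n,[(np.round(d["position"],3),round(d["p"],2)) for d in models.place_of(c,n)[:4]])
out=[]
for c,box in(("top",(160,140,290,250)),("side",(150,140,320,260))):
    im=cams.snapshot(c)[:,:,::-1][box[1]:box[3],box[0]:box[2]]
    out.append(cv2.resize(im,(400,400*(box[3]-box[1])//(box[2]-box[0])),interpolation=cv2.INTER_CUBIC)[:280])
cv2.imwrite("pics/s3.png",np.hstack(out)); s=r.get_state(); print(s["tool_pos"],s["opening"]*88)
E
```

```text
side press_c [(array([0.625, 0.263, 0.046]), 0.7), (array([0.436, 0.256, 0.001]), 0.31)]
side dripper_c [(array([0.456, 0.016, 0.178]), 0.72), (array([ 0.785, -0.104,  0.041]), 0.53)]
top press_c []
top dripper_c [(array([ 0.785, -0.108,  0.039]), 0.97), (array([0.254, 0.268, 0.038]), 0.91), (array([0.457, 0.01 , 0.181]), 0.72), (array([ 0.554, -0.452,  0.004]), 0.69)]
[0.52833249 0.12159079 0.29597667] 87.53821522121906
```

View pics/s3.png

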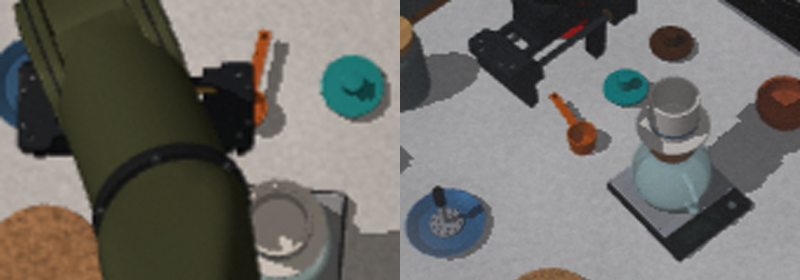

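The press stands upright in the blue dish at crop (445,215) and reads (0.625, 0.263). The dripper is undisturbed on the pitcher. Reach for the dripper.

>>> {"name": "jog_arm", "arguments": {
  "turn": [
    [0, 0, 0],
    [0, 0, 0],
    [0, 0, 0],
    [0, 0, 0],
    [0, 0, 0],
    [0, 0, 0],
    [0, 0, 0],
    [0, 0, 0],
    [0, 0, 0],
    [0, 0, 0],
    [0, 0, 0],
    [0, 0, 0],
    [0, 0, 0]
  ],
  "translation": [
    [-0.04, 0.05, 0],
    [-0.0715, 0.1065, 0],
    [-0.0715, 0.1065, 0],
    [-0.0715, 0.1065, 0.03],
    [-0.0715, 0.1065, 0.06],
    [-0.0715, 0.1065, 0.085],
    [-0.0715, 0.1065, 0.105],
    [-0.0715, 0.1065, 0.114],
    [-0.0715, 0.1065, 0.114],
    [-0.0715, 0.1065, 0.114],
    [-0.0715, 0.1065, 0.114],
    [-0.0715, 0.1065, 0.114],
    [-0.0715, 0.1065, 0.114]
  ],
  "grip": [0, 0, 0, 0, 0, 0, 0, 0, 0, 0.15, 0.2, 0.23, 0.25],
  "force": 20
}}

```text
clock: 11.58
tool_pos: [0.4562, 0.0135, 0.182]
eef_rot: [1.0, -0.0, 0.0, 0.0]
contact_force: [0.4, 0.2, 0.1]
opening: 0.752
finger_force: 0.0
```

```bash
python3 - <<'E'
from h import *
out=[]
for c,box in(("top",(205,170,305,250)),("side",(215,140,315,220))):
    im=cams.snapshot(c)[:,:,::-1][box[1]:box[3],box[0]:box[2]]
    out.append(cv2.resize(im,None,fx=4,fy=4,interpolation=cv2.INTER_CUBIC))
cv2.imwrite("pics/s4.png",np.hstack(out)); s=r.get_state(); print(s["tool_pos"],s["opening"]*88,s["contact_force"])
E
```

```text
[0.45610768 0.0134823  0.18184342] 65.83087932497354 [0.2767483  0.79404601 0.55001861]
```

View pics/s4.png

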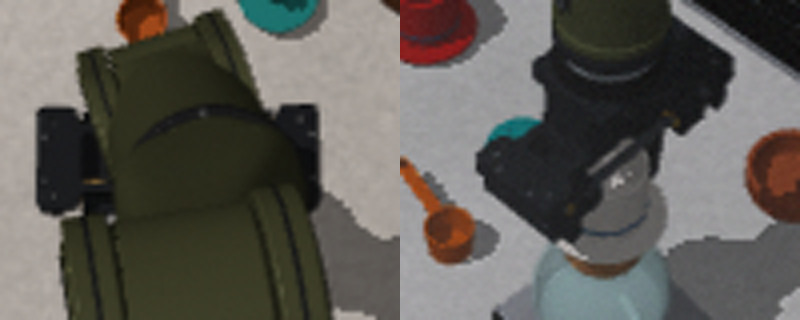

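The fingers straddle the chamber at about 66 mm with no contact, so they are centred. Close and lift slowly.

>>> {"name": "jog_arm", "arguments": {
  "turn": [
    [0, 0, 0],
    [0, 0, 0],
    [0, 0, 0],
    [0, 0, 0],
    [0, 0, 0],
    [0, 0, 0],
    [0, 0, 0],
    [0, 0, 0],
    [0, 0, 0],
    [0, 0, 0]
  ],
  "translation": [
    [0, 0, 0],
    [0, 0, 0],
    [0, 0, 0],
    [0, 0, 0],
    [0, 0, -0.003],
    [0, 0, -0.008],
    [0, 0, -0.016],
    [0, 0, -0.03],
    [0, 0, -0.05],
    [0, 0, -0.06]
  ],
  "grip": [0.27, 0.3, 0.4, 0.4, 0.4, 0.4, 0.4, 0.4, 0.4, 0.4],
  "force": 25
}}

```text
clock: 12.92
tool_pos: [0.4564, 0.0136, 0.2429]
eef_rot: [1.0, -0.0, 0.001, -0.0]
contact_force: [0.3, -0.3, -2.4]
opening: 0.683
finger_force: 25.0
```

>>> {"name": "jog_arm", "arguments": {
  "turn": [
    [0, 0, 0],
    [0, 0, 0],
    [0, 0, 0],
    [0, 0, 0],
    [0, 0, 0],
    [0, 0, 0],
    [0, 0, 0],
    [0, 0, 0],
    [0, 0, 0],
    [0, 0, 0],
    [0, 0, 0],
    [0, 0, 0],
    [0, 0, 0]
  ],
  "translation": [
    [-0.002, 0.02, 0],
    [-0.005, 0.055, 0],
    [-0.01, 0.095, 0],
    [-0.013, 0.135, 0],
    [-0.017, 0.175, 0],
    [-0.02, 0.205, 0],
    [-0.0205, 0.215, 0],
    [-0.0205, 0.215, 0.03],
    [-0.0205, 0.215, 0.07],
    [-0.0205, 0.215, 0.11],
    [-0.0205, 0.215, 0.14],
    [-0.0205, 0.215, 0.15],
    [-0.0205, 0.215, 0.15]
  ],
  "grip": [0.4, 0.4, 0.4, 0.4, 0.4, 0.4, 0.4, 0.4, 0.4, 0.4, 0.4, 0.4, 0.4]
}}

```text
clock: 14.55
tool_pos: [0.4359, -0.2007, 0.0917]
eef_rot: [1.0, 0.0, -0.0, -0.0]
contact_force: [0.3, 0.3, -2.7]
opening: 0.685
finger_force: 25.0
```

```bash
python3 - <<'E'
from h import *
for c in("side","top"):
  cams.snapshot(c)
  for n in("pitcher_c","dripper_c","dripcup"):
    print(c,n,[(np.round(d["position"],3),round(d["p"],2)) for d in models.place_of(c,n)[:4]])
out=[]
for c,box in(("top",(225,170,345,260)),("side",(235,130,355,220))):
    im=cams.snapshot(c)[:,:,::-1][box[1]:box[3],box[0]:box[2]]
    out.append(cv2.resize(im,None,fx=3.3,fy=3.3,interpolation=cv2.INTER_CUBIC))
cv2.imwrite("pics/s5.png",np.hstack(out)); s=r.get_state(); print(s["tool_pos"],s["opening"]*88,s["contact_force"])
E
```

```text
side pitcher_c [(array([0.456, 0.016, 0.083]), 0.67)]
side dripper_c [(array([ 0.786, -0.104,  0.042]), 0.75), (array([0.256, 0.263, 0.04 ]), 0.6), (array([ 0.433, -0.198,  0.092]), 0.59)]
side dripcup [(array([ 0.432, -0.203, -0.004]), 0.52)]
top pitcher_c [(array([0.454, 0.012, 0.084]), 0.63)]
top dripper_c [(array([0.254, 0.265, 0.04 ]), 0.94), (array([ 0.79 , -0.106,  0.039]), 0.78), (array([ 0.44 , -0.205,  0.09 ]), 0.41)]
top dripcup [(array([0.625, 0.033, 0.002]), 0.62)]
[ 0.43568967 -0.20161519  0.09203676] 60.3086712264245 [-0.84565793 -0.10988888 -2.55673688]
```

View pics/s5.png

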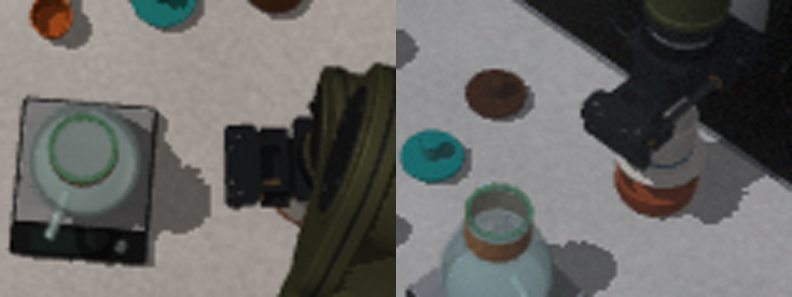

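The dripper is level above the terracotta cup, and the pitcher is upright on the scale. Lower it.

>>> {"name": "jog_arm", "arguments": {
  "turn": [
    [0, 0, 0],
    [0, 0, 0],
    [0, 0, 0],
    [0, 0, 0],
    [0, 0, 0],
    [0, 0, 0],
    [0, 0, 0]
  ],
  "translation": [
    [0, 0, 0.008],
    [0, 0, 0.016],
    [0, 0, 0.022],
    [0, 0, 0.025],
    [0, 0, 0.0265],
    [0, 0, 0.027],
    [0, 0, 0.027]
  ],
  "grip": [0.4, 0.4, 0.4, 0.4, 0.4, 0.4, 0.4]
}}

```text
clock: 15.92
tool_pos: [0.4354, -0.2014, 0.0649]
eef_rot: [1.0, -0.0, -0.0, 0.0]
contact_force: [-0.6, 0.9, 0.6]
opening: 0.686
finger_force: 25.0
```

>>> {"name": "jog_arm", "arguments": {
  "turn": [
    [0, 0, 0],
    [0, 0, 0],
    [0, 0, 0],
    [0, 0, 0],
    [0, 0, 0],
    [0, 0, 0],
    [0, 0, 0],
    [0, 0, 0],
    [0, 0, 0],
    [0, 0, 0],
    [0, 0, 0],
    [0, 0, 0],
    [0, 0, 0]
  ],
  "translation": [
    [0, 0, 0],
    [0, 0, 0],
    [0, 0, 0],
    [0, 0, 0],
    [0, 0, -0.02],
    [0, 0, -0.05],
    [0, 0, -0.1],
    [0, 0, -0.15],
    [0, 0, -0.18],
    [0, -0.05, -0.18],
    [0.01, -0.1, -0.18],
    [0.01, -0.1, -0.18],
    [0.01, -0.1, -0.18]
  ],
  "grip": [0.2, 0, 0, 0, 0, 0, 0, 0, 0, 0, 0, 0, 0]
}}

```text
clock: 17.55
tool_pos: [0.4453, -0.1019, 0.2447]
eef_rot: [1.0, -0.0, -0.0, 0.0]
contact_force: [-0.3, -0.8, 0.4]
opening: 0.999
finger_force: 0.0
```

```bash
python3 - <<'E'
from h import *
print("rim ray",ray("top",250.0,215,.147),ray("side",(498-396)/3.3+235-.5,211/3.3+130-.5,.147))
for c in("side","top"):
  cams.snapshot(c)
  for n in("pitcher_c","dripper_c","trivet"):
    print(c,n,[(np.round(d["position"],3),round(d["p"],2)) for d in models.place_of(c,n)[:4]])
s=r.get_state(); print(s["tool_pos"],s["opening"]*88,s["q"])
E
```

```text
rim ray [0.45498314 0.01000912 0.147     ] [0.45559502 0.01548398 0.147     ]
side pitcher_c [(array([0.457, 0.013, 0.081]), 0.85)]
side dripper_c [(array([0.253, 0.263, 0.04 ]), 0.97), (array([ 0.436, -0.2  ,  0.066]), 0.7)]
side trivet [(array([ 0.439,  0.256, -0.001]), 0.72)]
top pitcher_c [(array([0.456, 0.016, 0.082]), 0.83)]
top dripper_c [(array([0.26 , 0.267, 0.038]), 0.75), (array([ 0.781, -0.108,  0.037]), 0.71), (array([0.634, 0.258, 0.041]), 0.66)]
top trivet [(array([0.438, 0.256, 0.   ]), 0.66)]
[ 0.44542285 -0.10205459  0.24465847] 87.92586999505214 [ 0.24726394  0.49989319 -0.18494323  2.06881018  0.16037297  0.58611894
 -1.62159606]
```

>>> {"name": "jog_arm", "arguments": {
  "turn": [
    [0, 0, 0],
    [0, 0, 0],
    [0, 0, 0],
    [0, 0, 0],
    [0, 0, 0],
    [0, 0, 0],
    [0, 0, 0],
    [0, 0, 0],
    [0, 0, 0],
    [0, 0, 0],
    [0, 0, 0],
    [0, 0, 0],
    [0, 0, 0],
    [0, 0, 0],
    [0, 0, 0]
  ],
  "translation": [
    [0.005, -0.05, 0],
    [0.01, -0.1, 0],
    [0.01, -0.116, 0],
    [0.01, -0.116, 0],
    [0.01, -0.116, 0.03],
    [0.01, -0.116, 0.06],
    [0.01, -0.116, 0.085],
    [0.01, -0.116, 0.105],
    [0.01, -0.116, 0.113],
    [0.01, -0.116, 0.113],
    [0.01, -0.116, 0.113],
    [0.01, -0.116, 0.113],
    [0.01, -0.116, 0.113],
    [0.01, -0.116, 0.113],
    [0.01, -0.116, 0.113]
  ],
  "grip": [0, 0, 0, 0, 0, 0, 0, 0, 0, 0, 0.15, 0.22, 0.25, 0.27, 0.28]
}}

```text
clock: 19.82
tool_pos: [0.4556, 0.0146, 0.1318]
eef_rot: [1.0, -0.0, 0.0, 0.0]
contact_force: [-0.1, -1.2, -0.0]
opening: 0.718
finger_force: 0.0
```

```bash
python3 - <<'E'
from h import *
im=[]
for box in((215,140,315,220),(250,140,350,220)):
    im.append(cv2.resize(cams.snapshot("side")[:,:,::-1][box[1]:box[3],box[0]:box[2]],None,fx=4,fy=4,interpolation=cv2.INTER_CUBIC))
cv2.imwrite("pics/s6.png",np.hstack(im)); s=r.get_state(); print(s["tool_pos"],s["opening"]*88,s["contact_force"],s["finger_force"])
E
```

```text
[0.45557728 0.01457128 0.13171755] 63.4436161951857 [-0.11731327 -0.54145193  0.74094883] 0.0
```

View pics/s6.png

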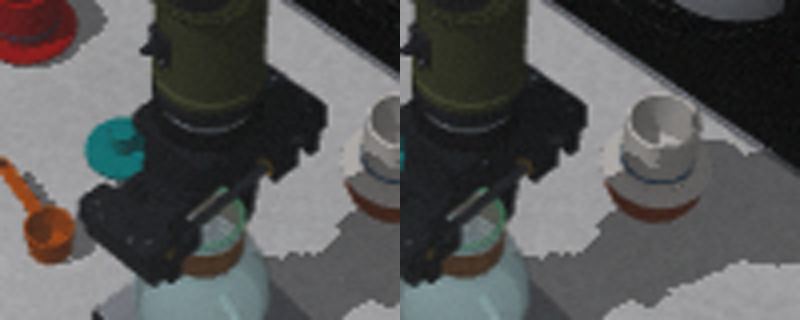

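The dripper sits flat on the cup, right half, (660,165). The fingers straddle the pitcher neck with no contact at 63 mm. Close and lift.

>>> {"name": "jog_arm", "arguments": {
  "turn": [
    [0, 0, 0],
    [0, 0, 0],
    [0, 0, 0],
    [0, 0, 0],
    [0, 0, 0],
    [0, 0, 0],
    [0, 0, 0],
    [0, 0, 0],
    [0, 0, 0],
    [0, 0, 0]
  ],
  "translation": [
    [0, 0, 0],
    [0, 0, 0],
    [0, 0, 0],
    [0, 0, 0],
    [0, 0, -0.003],
    [0, 0, -0.008],
    [0, 0, -0.016],
    [0, 0, -0.028],
    [0, 0, -0.035],
    [0, 0, -0.035]
  ],
  "grip": [0.3, 0.35, 0.45, 0.45, 0.45, 0.45, 0.45, 0.45, 0.45, 0.45],
  "force": 30
}}

```text
clock: 21.18
tool_pos: [0.456, 0.0145, 0.1675]
eef_rot: [1.0, -0.0, 0.001, -0.0]
contact_force: [-0.8, 0.2, -4.0]
opening: 0.669
finger_force: 30.0
```

>>> {"name": "jog_arm", "arguments": {
  "turn": [
    [0, 0, 0],
    [0, 0, 0],
    [0, 0, 0],
    [0, 0, 0],
    [0, 0, 0],
    [0, 0, 0],
    [0, 0, 0],
    [0, 0, 0],
    [0, 0, 0],
    [0, 0, 0],
    [0, 0, 0],
    [0, 0, 0],
    [0, 0, 0],
    [0, 0, 0]
  ],
  "translation": [
    [-0.001, -0.015, -0.01],
    [-0.003, -0.04, -0.01],
    [-0.006, -0.075, -0.01],
    [-0.009, -0.11, -0.01],
    [-0.012, -0.145, -0.01],
    [-0.014, -0.18, -0.01],
    [-0.017, -0.21, -0.01],
    [-0.019, -0.233, -0.01],
    [-0.019, -0.243, -0.005],
    [-0.019, -0.243, 0.01],
    [-0.019, -0.243, 0.025],
    [-0.019, -0.243, 0.035],
    [-0.019, -0.243, 0.035],
    [-0.019, -0.243, 0.035]
  ],
  "grip": [0.45, 0.45, 0.45, 0.45, 0.45, 0.45, 0.45, 0.45, 0.45, 0.45, 0.45, 0.45, 0.45, 0.45]
}}

```text
clock: 22.92
tool_pos: [0.4369, 0.2573, 0.1318]
eef_rot: [1.0, -0.0, 0.0, 0.0]
contact_force: [0.3, 0.5, -3.3]
opening: 0.668
finger_force: 30.0
```

```bash
python3 - <<'E'
from h import *
for c in("side","top"):
  cams.snapshot(c)
  for n in("pitcher_c","trivet"):
    print(c,n,[(np.round(d["position"],3),round(d["p"],2)) for d in models.place_of(c,n)[:2]])
snap("side","s7.png",(140,190,270,310),4); s=r.get_state(); print(s["tool_pos"],s["opening"]*88,s["contact_force"])
E
```

```text
side pitcher_c [(array([0.435, 0.257, 0.081]), 0.66)]
side trivet [(array([ 0.436,  0.258, -0.001]), 0.69)]
top pitcher_c [(array([0.432, 0.257, 0.086]), 0.59)]
top trivet [(array([ 0.438,  0.259, -0.002]), 0.63)]
[0.43671931 0.25762077 0.13196433] 58.577892719197436 [ 0.28649289  1.12538577 -3.41518563]
```

View pics/s7.png

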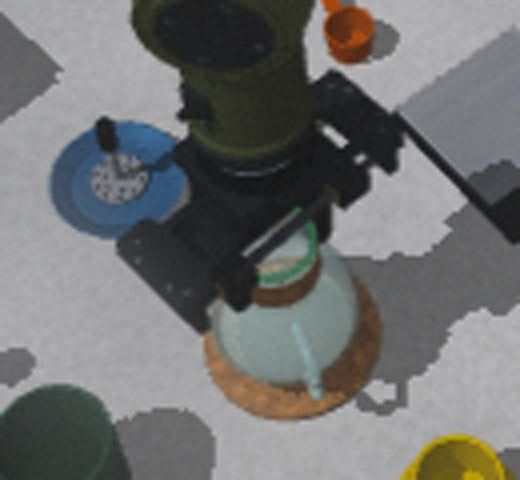

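The pitcher hangs level over the trivet (crop 285,340), clear of the mug and the press. Lower it.

>>> {"name": "jog_arm", "arguments": {
  "turn": [
    [0, 0, 0],
    [0, 0, 0],
    [0, 0, 0],
    [0, 0, 0],
    [0, 0, 0],
    [0, 0, 0],
    [0, 0, 0]
  ],
  "translation": [
    [0.001, 0, 0.004],
    [0.001, 0, 0.008],
    [0.001, 0, 0.011],
    [0.001, 0, 0.013],
    [0.001, 0, 0.014],
    [0.001, 0, 0.0145],
    [0.001, 0, 0.0145]
  ],
  "grip": [0.45, 0.45, 0.45, 0.45, 0.45, 0.45, 0.45]
}}

```text
clock: 24.15
tool_pos: [0.4377, 0.2574, 0.1177]
eef_rot: [1.0, -0.0, 0.0, 0.0]
contact_force: [-1.5, -1.0, 3.9]
opening: 0.673
finger_force: 30.0
```

>>> {"name": "jog_arm", "arguments": {
  "turn": [
    [0, 0, 0],
    [0, 0, 0],
    [0, 0, 0],
    [0, 0, 0],
    [0, 0, 0],
    [0, 0, 0],
    [0, 0, 0],
    [0, 0, 0],
    [0, 0, 0],
    [0, 0, 0],
    [0, 0, 0],
    [0, 0, 0],
    [0, 0, 0],
    [0, 0, 0],
    [0, 0, 0],
    [0, 0, 0],
    [0, 0, 0],
    [0, 0, 0],
    [0, 0, 0]
  ],
  "translation": [
    [0, 0, 0],
    [0, 0, 0],
    [0, 0, 0],
    [0, 0, 0],
    [0, 0, -0.02],
    [0, 0, -0.05],
    [0, 0, -0.1],
    [0, 0, -0.13],
    [0.022, 0.05, -0.13],
    [0.044, 0.1, -0.13],
    [0.066, 0.15, -0.13],
    [0.088, 0.2, -0.13],
    [0.11, 0.25, -0.13],
    [0.132, 0.3, -0.13],
    [0.154, 0.35, -0.11],
    [0.176, 0.4, -0.08],
    [0.195, 0.4295, -0.04],
    [0.195, 0.4295, -0.02],
    [0.195, 0.4295, -0.02]
  ],
  "grip": [0.2, 0, 0, 0, 0, 0, 0, 0, 0.2, 0.4, 0.45, 0.45, 0.45, 0.45, 0.45, 0.45, 0.45, 0.45, 0.45]
}}

```text
clock: 26.52
tool_pos: [0.631, -0.1719, 0.1352]
eef_rot: [1.0, -0.0, -0.002, -0.001]
contact_force: [0.3, 1.2, 0.7]
opening: 0.548
finger_force: 0.0
```

```bash
python3 - <<'E'
from h import *
for c in("side","top"):
  cams.snapshot(c)
  for n in("press_c","dripper_c","pitcher_c","lid_c"):
    print(c,n,[(np.round(d["position"],3),round(d["p"],2)) for d in models.place_of(c,n)[:4]])
im=[]
for c,box in(("side",(160,190,260,290)),("side",(215,115,315,215))):
    im.append(cv2.resize(cams.snapshot(c)[:,:,::-1][box[1]:box[3],box[0]:box[2]],None,fx=4,fy=4,interpolation=cv2.INTER_CUBIC))
cv2.imwrite("pics/s8.png",np.hstack(im)); s=r.get_state(); print(s["tool_pos"],s["opening"]*88,s["contact_force"])
E
```

```text
side press_c [(array([0.63 , 0.26 , 0.048]), 0.53), (array([ 0.433, -0.204, -0.006]), 0.42)]
side dripper_c [(array([ 0.786, -0.104,  0.043]), 0.95), (array([ 0.434, -0.197,  0.064]), 0.88), (array([0.254, 0.266, 0.041]), 0.8)]
side pitcher_c [(array([0.438, 0.259, 0.066]), 0.92)]
side lid_c [(array([ 0.62 , -0.068,  0.016]), 0.61), (array([ 0.635, -0.174,  0.017]), 0.54)]
top press_c [(array([0.632, 0.259, 0.043]), 0.63)]
top dripper_c [(array([0.257, 0.267, 0.038]), 0.65), (array([ 0.789, -0.106,  0.039]), 0.57)]
top pitcher_c [(array([0.435, 0.252, 0.069]), 0.8)]
top lid_c [(array([ 0.618, -0.062,  0.019]), 0.67), (array([ 0.631, -0.171,  0.018]), 0.58)]
[ 0.63262099 -0.17196843  0.13747687] 48.54949264529009 [-0.9149644   0.92678326 -1.20220855]
```

View pics/s8.png

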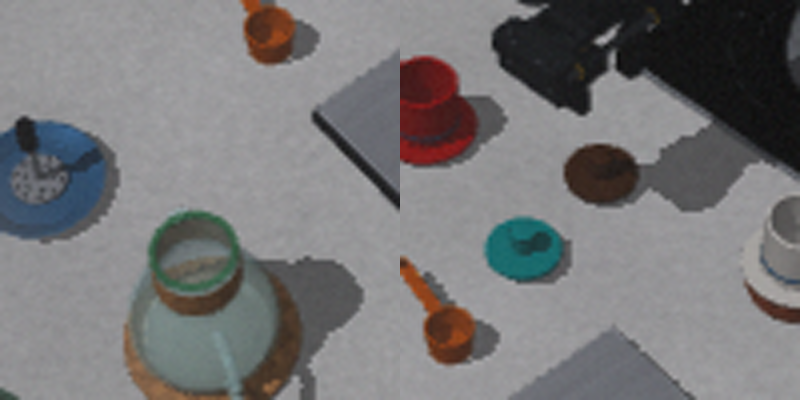

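The pitcher stands on the cork and reads (0.437, 0.257). The gripper hovers over the brown lid. Grasp the knob.

>>> {"name": "jog_arm", "arguments": {
  "turn": [
    [0, 0, 0],
    [0, 0, 0],
    [0, 0, 0],
    [0, 0, 0],
    [0, 0, 0],
    [0, 0, 0],
    [0, 0, 0],
    [0, 0, 0],
    [0, 0, 0],
    [0, 0, 0],
    [0, 0, 0],
    [0, 0, 0],
    [0, 0, 0],
    [0, 0, 0]
  ],
  "translation": [
    [0, 0, 0.03],
    [0, 0, 0.06],
    [0, 0, 0.08],
    [0, 0, 0.093],
    [0, 0, 0.099],
    [0, 0, 0.0995],
    [0, 0, 0.0995],
    [0, 0, 0.0995],
    [0, 0, 0.0995],
    [0, 0, 0.0995],
    [0, 0, 0.095],
    [0, 0, 0.08],
    [0, 0, 0.05],
    [0, 0, 0.03]
  ],
  "grip": [0.45, 0.45, 0.45, 0.45, 0.45, 0.45, 0.6, 0.8, 1, 1, 1, 1, 1, 1],
  "force": 15
}}

```text
clock: 28.88
tool_pos: [0.6333, -0.1721, 0.1094]
eef_rot: [1.0, -0.0, 0.001, 0.0]
contact_force: [0.4, -0.1, -0.9]
opening: 0.24
finger_force: 15.0
```

```bash
python3 - <<'E'
from h import *
snap("side","s9.png",(215,115,315,215),4); s=r.get_state(); print(s["tool_pos"],s["opening"]*88,s["contact_force"],s["finger_force"])
E
```

```text
[ 0.6346437  -0.17255246  0.11178527] 21.588057868996852 [-0.28203515 -0.24899824  1.8101717 ] 14.999924199655652
```

View pics/s9.png

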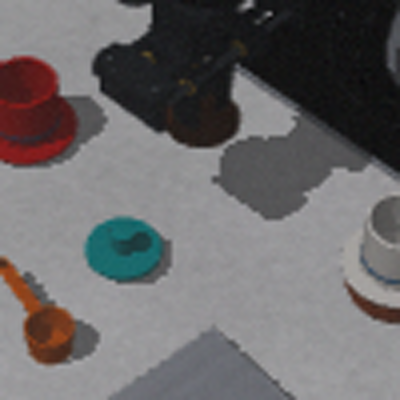

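The brown lid is lifted level in the fingers at crop (203,122). Carry it over the pitcher.

>>> {"name": "jog_arm", "arguments": {
  "turn": [
    [0, 0, 0],
    [0, 0, 0],
    [0, 0, 0],
    [0, 0, 0],
    [0, 0, 0],
    [0, 0, 0],
    [0, 0, 0],
    [0, 0, 0],
    [0, 0, 0],
    [0, 0, 0],
    [0, 0, 0],
    [0, 0, 0],
    [0, 0, 0],
    [0, 0, 0],
    [0, 0, 0],
    [0, 0, 0]
  ],
  "translation": [
    [0, 0, -0.03],
    [0, 0, -0.08],
    [0, 0, -0.12],
    [-0.02, -0.044, -0.13],
    [-0.04, -0.088, -0.13],
    [-0.06, -0.132, -0.13],
    [-0.08, -0.176, -0.13],
    [-0.1, -0.22, -0.13],
    [-0.12, -0.264, -0.13],
    [-0.14, -0.308, -0.13],
    [-0.16, -0.352, -0.13],
    [-0.18, -0.396, -0.13],
    [-0.19, -0.42, -0.13],
    [-0.196, -0.429, -0.13],
    [-0.196, -0.429, -0.1],
    [-0.196, -0.429, -0.1]
  ],
  "grip": [1, 1, 1, 1, 1, 1, 1, 1, 1, 1, 1, 1, 1, 1, 1, 1]
}}

```text
clock: 30.92
tool_pos: [0.4358, 0.2551, 0.206]
eef_rot: [1.0, -0.001, -0.002, 0.002]
contact_force: [0.4, -0.4, 0.3]
opening: 0.244
finger_force: 15.0
```

```bash
python3 - <<'E'
from h import *
print("rim",ray("side",208.1,252.35,.133))
im=cams.snapshot("side")
for n in("pitcher_c","lid_c"):
    print(n,[(np.round(d["position"],3),round(d["p"],2)) for d in models.place_of("side",n)[:4]])
s=r.get_state(); t=s["tool_pos"]; print(t,s["opening"]*88,s["contact_force"])
im=im[:,:,::-1].copy(); k=5; b=(155,190,265,300)
im=cv2.resize(im[b[1]:b[3],b[0]:b[2]],None,fx=k,fy=k,interpolation=cv2.INTER_CUBIC)
for x,y,z,q in((.437,.257,.133,.030),(t[0],t[1],t[2]-.024,.033)):
    p=np.array([proj("side",[x+q*np.cos(a),y+q*np.sin(a),z]) for a in np.linspace(0,6.28,40)])
    cv2.polylines(im,[np.int32((p-b[:2]+.5)*k)],True,(0,0,255),1)
cv2.imwrite("pics/s10.png",im)
E
```

```text
rim [0.4360679  0.25863114 0.133     ]
pitcher_c [(array([0.435, 0.259, 0.068]), 0.55), (array([0.437, 0.257, 0.187]), 0.22)]
lid_c [(array([ 0.617, -0.069,  0.017]), 0.77), (array([0.438, 0.254, 0.186]), 0.69)]
[0.43736259 0.25637697 0.20787645] 21.35984819745932 [ 0.54428725 -0.10646708 -0.12122054]
```

View pics/s10.png

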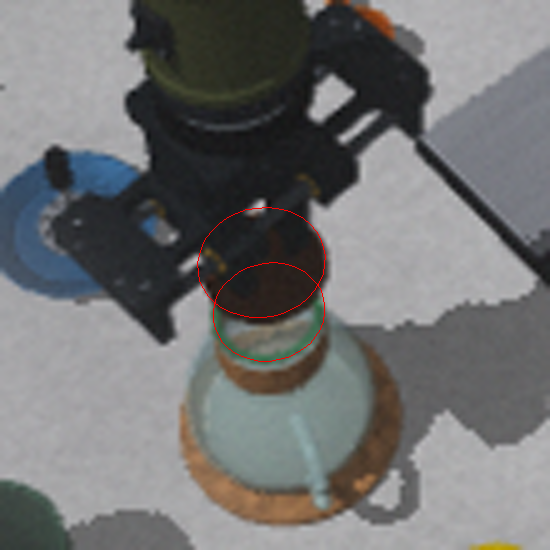

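The lid plate is level and its ring lines up with the mouth ring to within a couple of mm. Lower it.

>>> {"name": "jog_arm", "arguments": {
  "turn": [
    [0, 0, 0],
    [0, 0, 0],
    [0, 0, 0],
    [0, 0, 0],
    [0, 0, 0],
    [0, 0, 0],
    [0, 0, 0],
    [0, 0, 0]
  ],
  "translation": [
    [0, -0.001, 0.01],
    [0, -0.001, 0.02],
    [0, -0.001, 0.03],
    [0, -0.001, 0.037],
    [0, -0.001, 0.042],
    [0, -0.001, 0.045],
    [0, -0.001, 0.046],
    [0, -0.001, 0.046]
  ],
  "grip": [1, 1, 1, 1, 1, 1, 1, 1]
}}

```text
clock: 32.08
tool_pos: [0.4367, 0.2581, 0.1613]
eef_rot: [1.0, -0.0, 0.0, -0.0]
contact_force: [0.2, -0.7, -0.9]
opening: 0.246
finger_force: 15.0
```

>>> {"name": "jog_arm", "arguments": {
  "turn": [
    [0, 0, 0],
    [0, 0, 0],
    [0, 0, 0]
  ],
  "translation": [
    [0, 0, 0.001],
    [0, 0, 0.0015],
    [0, 0, 0.0015]
  ],
  "grip": [1, 1, 1]
}}

```text
clock: 32.45
tool_pos: [0.4368, 0.2581, 0.161]
eef_rot: [1.0, -0.0, 0.001, -0.0]
contact_force: [-2.6, -1.5, 11.3]
opening: 0.242
finger_force: 15.0
```

Contact at the seated height. Release and rise straight up.

>>> {"name": "jog_arm", "arguments": {
  "turn": [
    [0, 0, 0],
    [0, 0, 0],
    [0, 0, 0],
    [0, 0, 0],
    [0, 0, 0],
    [0, 0, 0],
    [0, 0, 0],
    [0, 0, 0],
    [0, 0, 0],
    [0, 0, 0],
    [0, 0, 0],
    [0, 0, 0],
    [0, 0, 0]
  ],
  "translation": [
    [0, 0, -0.001],
    [0, 0, -0.001],
    [0, 0, -0.001],
    [0, 0, -0.001],
    [0, 0, -0.02],
    [0, 0, -0.05],
    [0, 0, -0.1],
    [0, 0, -0.13],
    [0, 0.05, -0.13],
    [0, 0.1, -0.13],
    [0, 0.15, -0.13],
    [0, 0.15, -0.13],
    [0, 0.15, -0.13]
  ],
  "grip": [0.7, 0.6, 0.6, 0.6, 0.6, 0.6, 0.6, 0.6, 0.6, 0.6, 0.6, 0.6, 0.6]
}}

```text
clock: 34.08
tool_pos: [0.4367, 0.1088, 0.2898]
eef_rot: [1.0, 0.0, 0.0, -0.0]
contact_force: [-0.2, 0.5, 0.0]
opening: 0.402
finger_force: 0.0
```

```bash
python3 - <<'E'
from h import *
for c in("side","top"):
  cams.snapshot(c)
  for n in("press_c","dripper_c","pitcher_c","lid_c","scoop","mug","kettle"):
    print(c,n,[(np.round(d["position"],3),round(d["p"],2)) for d in models.place_of(c,n)[:4]])
snap("side","s11.png",(110,110,350,290),3); s=r.get_state(); print(s["tool_pos"],s["opening"]*88,s["contact_force"])
E
```

```text
side press_c [(array([ 0.432, -0.203, -0.003]), 0.65), (array([0.628, 0.263, 0.045]), 0.55)]
side dripper_c [(array([ 0.786, -0.104,  0.042]), 0.88), (array([0.256, 0.266, 0.041]), 0.86), (array([ 0.437, -0.2  ,  0.064]), 0.65)]
side pitcher_c [(array([0.437, 0.259, 0.066]), 0.6), (array([ 0.552, -0.453,  0.007]), 0.46)]
side lid_c [(array([0.438, 0.257, 0.143]), 0.62)]
side scoop [(array([0.626, 0.038, 0.001]), 0.54)]
side mug [(array([ 0.457,  0.44 , -0.001]), 0.61)]
side kettle [(array([ 0.554, -0.45 ,  0.01 ]), 0.8)]
top press_c [(array([0.633, 0.259, 0.04 ]), 0.68)]
top dripper_c [(array([0.257, 0.269, 0.038]), 0.7), (array([ 0.441, -0.205,  0.063]), 0.66), (array([ 0.628,  0.264, -0.004]), 0.59), (array([ 0.784, -0.104,  0.038]), 0.56)]
top pitcher_c [(array([0.435, 0.256, 0.068]), 0.67)]
top lid_c [(array([0.435, 0.263, 0.142]), 0.83), (array([ 0.619, -0.066,  0.021]), 0.58), (array([0.631, 0.258, 0.041]), 0.32)]
top scoop [(array([0.626, 0.033, 0.001]), 0.59)]
top mug [(array([ 0.456,  0.437, -0.001]), 0.96)]
top kettle [(array([ 0.554, -0.453,  0.002]), 0.77)]
[0.43659917 0.10801882 0.28971461] 34.82726504496171 [-0.13264519  0.73276409  0.07717965]
```

View pics/s11.png

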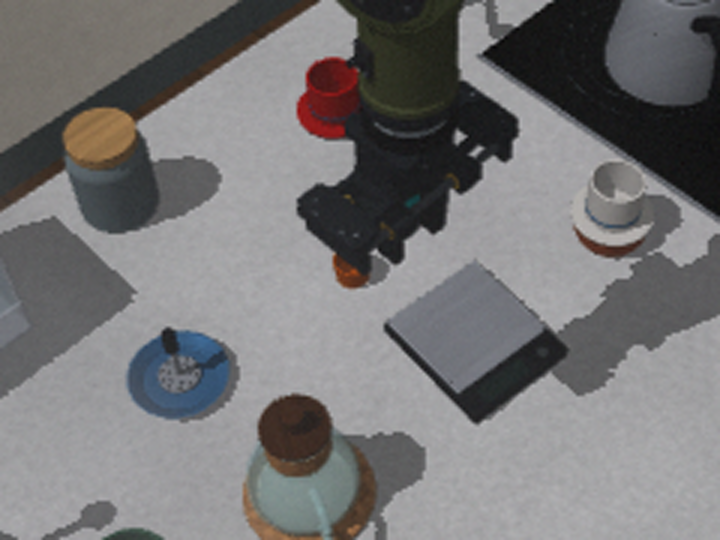

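The lid lies flat on the pitcher (295,428), the press is in the dish (180,372), the dripper is on the cup (612,210), and the bystanders have not moved. Handing in.

```bash
python3 -c "
from plant import r
print(r.finish_job())"
```

```text
the job is handed in; nothing more can be done
None
```

The job is handed in at about 34 s of the 128 s allowed: the press stands in the blue dish, the dripper sits on the drip cup, the lidded pitcher stands on the trivet, and the scoop, mug and kettle are where they started; the hand-in returned no verdict.

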